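# Space a block off the rail of a glue-up cradle and hold it tight

### The arm

A 7-joint arm with a two-finger parallel gripper is mounted at the origin on the work surface. World frame = base frame: x ahead of the robot, y to its left, z up, the work surface at z = 0. Lengths are in m, angles in degrees, forces in N, time in s.
With the tool pointing down it reaches from about 0.425 to 0.975 m from the base axis. Payload 16.7 kg.
Tool frame: the origin (TCP) lies midway between the tips of the shut fingers; the grasp point (between the pads) lies 19 mm behind it (env.grasp_offset is the z of the grasp point in the tool frame, in m); z points along the fingers, y is the line along which they close (so a half turn about z gives the same grasp; the last joint's range is limited). The gripper opens to 85 mm and grips with 20 to 120 N. Pads are 22 mm wide; open, the fingers measure 114 mm over their backs; the gripper's body (76 mm by 85 mm) begins 54 mm behind the grasp point. The pads swing forward as they close: fully open they stand 13 mm farther back than shut.
Start: joints at [-77.607, 24.414, 4.234, 92.017, -1.954, 63.644, -3.845], TCP at [0.241, 0.63, 0.231] pointing down, gripper open.
Joint ranges: [-163.25, 163.25], [-28.42, 122.38], [-70.27, 78.77], [12.13, 141.07], [-58.53, 238.53], [9.26, 117.41], [-156.51, 156.51]. Speed limits (degrees/s): [108.29, 108.29, 136.94, 136.94, 172.46, 172.46, 172.46].

### API

Orientations are given as a 3x3 rotation matrix whose columns are the frame's x, y, z axes.
In Python, from workcell import env gives the robot as it stands.
- The arm moves only by the tool apply_moves, never from a script. Its argument "deltas" is text: rows parted by semicolons, each of 7 numbers parted by spaces: the shift along the tool's x, y, z in mm, then the turn, a rotation vector about the tool's x, y, z in degrees, then the closure, from 0 (fully open) to 1 (shut). In form: x y z ax ay az claw; .... A call has 1 to 5 rows; each row is the pose to reach, as a shift and turn from the pose commanded when the call began, along the tool's axes at that moment; what a row does not reach only later rows make up. A row lasts 1/8 s, in which the tool goes at most 62.5 mm and 10.7 degrees, less where a joint would pass 70% of its speed; a pose out of reach is approached as far as the arm can. A call with a gripper value outside its range is refused whole. The fingers move at their own pace and stop on an object; "newtons" is the grip in N (left out, the last holds). Time passes only in rows, so rows that repeat a pose let the fingers close. It gives the time, the measured TCP pose, the force, the opening and the grip force at its end, in the units of the state.
- env.observe(): the state, without advancing time (a new reading comes with each control period).
- env.grab_frame(name): name is "scene" or "top"; returns the picture (420x560x3 uint8, red, green, blue); there is no depth.
- env.get_calibration(name): a dict with "camera_matrix" (3x3 intrinsics, pixels), "dist_coeffs" ([k1, k2, p1, p2, k3] as OpenCV has them; the pictures are not rectified), "R" (3x3) and "t" (3): a world point X has camera coordinates R X + t. Camera axes: x right, y down, z forward; pixel columns grow to the right and rows downward; lengths in m; the calibration is good to about 2 mm. A picture is of the moment at which its call begins. get_calibration takes no time and is no camera call.
- env.hand_in(): hands the job in; it is judged then, once.
The state is a dict: "time_s": time; "joints": joint angles; "joint_velocities": joint speeds; "tau": joint torques, N m; "eef_pos": TCP position; "tool_rot": TCP orientation; "contact_force": force on the tool from outside, world axes, zero at the start; "ft_torque": the same for the moment, N m; "width": finger opening in m; "gripper_force": force on a finger pad.
Only numpy, scipy, OpenCV 4.12 (cv2) and the standard library are available. Lean on these libraries where they do the work, as an engineer would, in place of code of your own. Each camera call takes 0.05 s, during which the arm holds its last target. There are 200 camera calls.

### The job

A pine block lies loose between the two side rails of the plywood cradle. Put the wooden spacer, standing upright on the cradle's base and lengthwise along the rail and about centred beside the block, into whichever gap between block and rail is wide enough for it as the block now lies (do not shift the block to make room), and let go of the spacer. Then take or push the block itself, press it square and flush against the spacer so that the spacer is tight against its rail, and finish while still holding the block firmly pressed there; leave the glue bottle, the screwdriver and the offcut alone.

Things in the scene. Friction and masses are not known exactly. Their poses are not given: they have to be found in the camera images.
- cradle: fixed plywood base board on the bench, 180 (x) x 232 (y) x 12 mm thick; origin at the centre of its underside, on the bench. The two side rails run along its x axis, near its two y edges; the ends (x) are open. Block and spacer stand on its top, 12 mm above the bench.
- thin_rail: fixed wooden side rail, the narrower of the two: 160 (x, lengthwise) x 24 (y) x 20 mm high, on the cradle's base (its top 32 mm above the bench); origin at the centre of its underside, x along the rail. It is 79 mm to the one or the other side (+y or -y) of the cradle's middle line, changing from start to start; the gap on this rail's side is about 27 to 37 mm.
- wide_rail: fixed wooden side rail on the opposite side of the cradle, 160 (x) x 64 (y) x 20 mm high; origin at the centre of its underside, 79 mm from the cradle's middle line. The gap on this rail's side is about 7 to 17 mm: too narrow for the spacer.
- block_mid (a point): centre of the loose pine block, 56 (x, along the rails) x 70 (y, across, from rail to rail) x 40 mm high, 0.1 to 0.2 kg, standing on the cradle's base near its middle (centre 32 mm, top 52 mm above the bench), skewed by up to about 3.5 degrees. It can be gripped from above across its 56 mm, the fingers going down at its two ends where the cradle is open, and slides on the base.
- spacer_mid (a point): mid-height centre of the loose wooden spacer, which starts standing upright on the bench to one side of the cradle: a body 70 (x) x 20 (y) x 36 mm high with a fin-shaped handle 40 (x) x 14 (y) x 38 mm high centred on its top; 74 mm high in all, this point 37 mm above its underside. 70 g; alike either way round. Hold it by the fin, across its 40 mm or its 14 mm.
- glue: bystander: white glue bottle, 56 mm diameter, 140 mm tall, standing on the bench on the other side of the cradle from the spacer; origin at its underside. May not be moved or toppled.
- driver: bystander: screwdriver lying on the bench beyond the cradle. May not be moved.
- offcut: bystander: wooden offcut 60 x 110 x 45 mm on the bench beyond the cradle; origin at its underside. May not be moved.
Not all that is in view belongs to the job. Leave any green or pink look-alike of the part that bears spacer_mid alone.

How it is judged:
By the outcome, as a careful person would: the job done as asked, in the order asked, and still so for the second after the job is handed in, while the arm keeps its last pose, push and grip.
It also fails if it takes over 51 s, if anything falls off the work surface, if the arm or the gripper's body presses on something with over 40 N, if the wrist force passes 120 N, or if a joint passes its speed limit or range.

## Working session

There is one attempt and no reset: what is moved stays moved. The work goes in short steps, Python scripts to look and compute and a tool call to move; the robot and the scene stay as the last step left them, time stands still between calls to the robot, and variables do not carry over. Pictures are saved under pics/ and viewed, at most 10 in all, crops included, and the job is handed in when it is done.

Besides the shell and the picture viewer there is one more tool, called after "Call:" in YAML: its name, and indented under it one key for each argument. apply_moves: Moves the arm, as the interface text tells. Its arguments: {"type":"object","properties":{"deltas":{"type":"string"},"newtons":{"type":"number"}},"required":["deltas"]}

```bash
mkdir -p pics; python3 - <<'E'
from workcell import env
import cv2
for n in("scene","top"):
    f=env.grab_frame(n); cv2.imwrite(f"pics/{n}0.png",cv2.resize(f[...,::-1],(784,588),interpolation=cv2.INTER_CUBIC)); cv2.imwrite(f"/tmp/{n}0.png",f[...,::-1])
    c=env.get_calibration(n); print(n,c)
s=env.observe();print(s,env.grasp_offset)
E
```

```text
scene {'camera_matrix': array([[471.93145987,   0.        , 274.55675139],
       [  0.        , 471.93145987, 211.10570108],
       [  0.        ,   0.        ,   1.        ]]), 'dist_coeffs': array([-0.02224162,  0.        ,  0.        ,  0.        ,  0.        ]), 'R': array([[-0.32547701,  0.94547245,  0.01210664],
       [ 0.64696473,  0.23201731, -0.72636397],
       [-0.68956607, -0.22858221, -0.68720362]]), 't': array([ 0.23033601, -0.33816236,  1.47560695])}
top {'camera_matrix': array([[459.87615909,   0.        , 281.04939712],
       [  0.        , 459.87615909, 201.31435142],
       [  0.        ,   0.        ,   1.        ]]), 'dist_coeffs': array([0.0174897, 0.       , 0.       , 0.       , 0.       ]), 'R': array([[-0.00953878, -0.9999513 ,  0.00253033],
       [-0.98869151,  0.00905259, -0.14969019],
       [ 0.14966   , -0.00392958, -0.98872971]]), 't': array([-0.03903925,  0.59785218,  0.91202187])}
{'time_s': 0.1, 'joints': array([-77.60835137,  24.44395996,   4.23053172,  92.04801035,
        -1.95465014,  63.64367511,  -3.84476194]), 'joint_velocities': array([ 0.02489244, -0.12445006,  0.08687503, -0.13592798,  0.02916493,
       -0.02226414,  0.10665305]), 'tau': array([ 7.25370948e-03, -9.51525736e+01,  3.77105087e+00, -4.64402211e+01,
        1.96918059e-02,  6.47691355e-03,  5.57747580e-05]), 'eef_pos': array([0.24130928, 0.63000332, 0.23070901]), 'tool_rot': array([[-9.33837108e-01,  3.57698389e-01, -3.45442400e-04],
       [ 3.57698551e-01,  9.33836514e-01, -1.05390431e-03],
       [-5.43931483e-05, -1.10773920e-03, -9.99999385e-01]]), 'contact_force': array([ 0.59786909, -0.98772522, -0.72217202]), 'ft_torque': array([ 0.03804355, -0.00010287, -0.00949844]), 'gripper_force': 0.0, 'width': 0.08500831657792086} -0.0187
```

View pics/scene0.png

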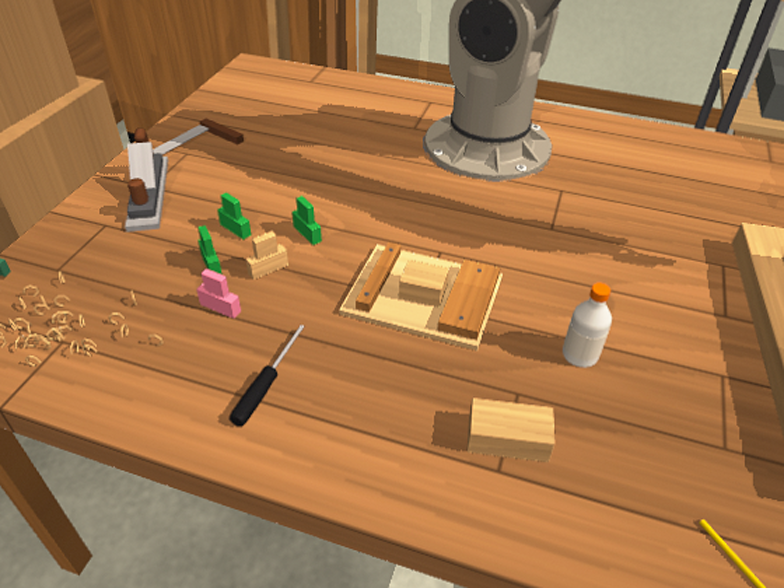

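View pics/top0.png

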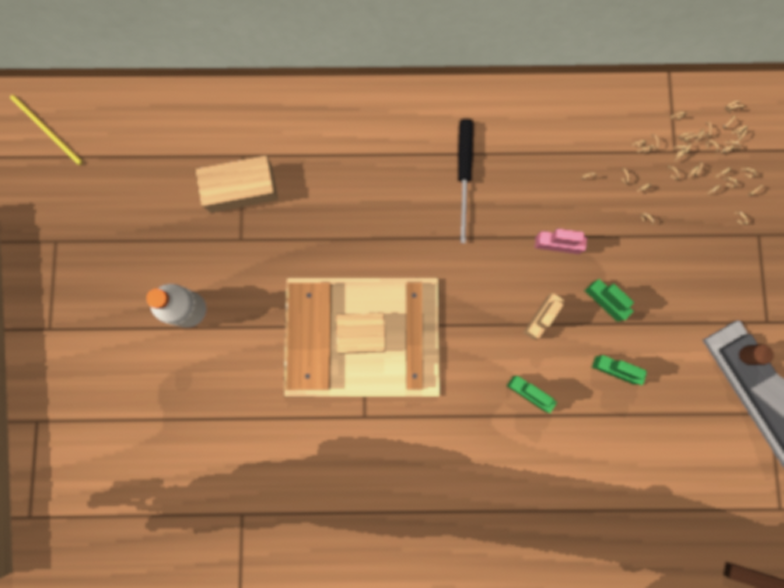

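The top view shows the cradle at (362,337), the block at (360,333), the thin rail on its right (-y) side at (415,335), and the natural-wood spacer at (546,315). I'll enlarge these.

```bash
python3 - <<'E'
import cv2
a=cv2.imread('/tmp/top0.png')
l=cv2.resize(a[190:290,195:325],(780,600),interpolation=cv2.INTER_CUBIC)
cv2.imwrite('pics/cr.png',l)
t=cv2.resize(a[195:255,365:425],(480,480),interpolation=cv2.INTER_CUBIC)
b=cv2.imread('/tmp/scene0.png'); 
u=cv2.resize(b[160:205,165:215],(320,288),interpolation=cv2.INTER_CUBIC)
import numpy as np
o=np.zeros((480,800,3),'uint8');o[:,:480]=t;o[:288,480:]=u
cv2.imwrite('pics/sp.png',o)
E
```

```text
(no output)
```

View pics/cr.png

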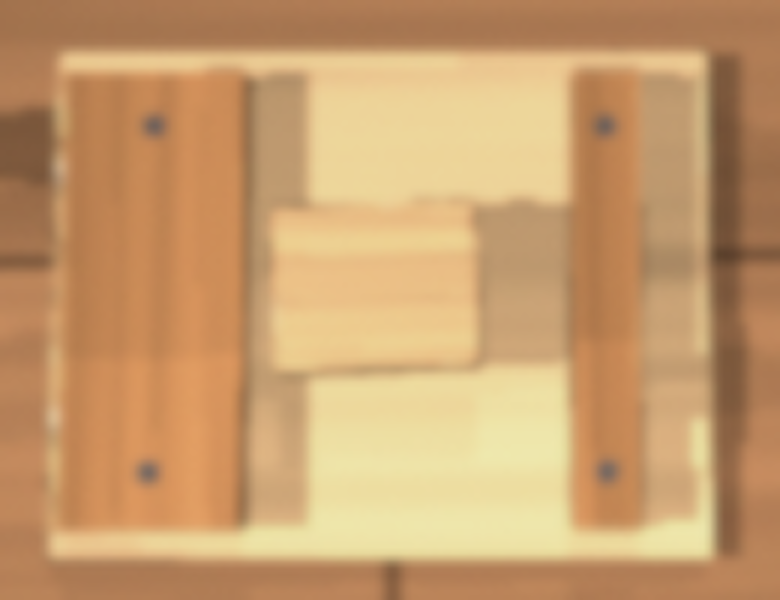

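View pics/sp.png

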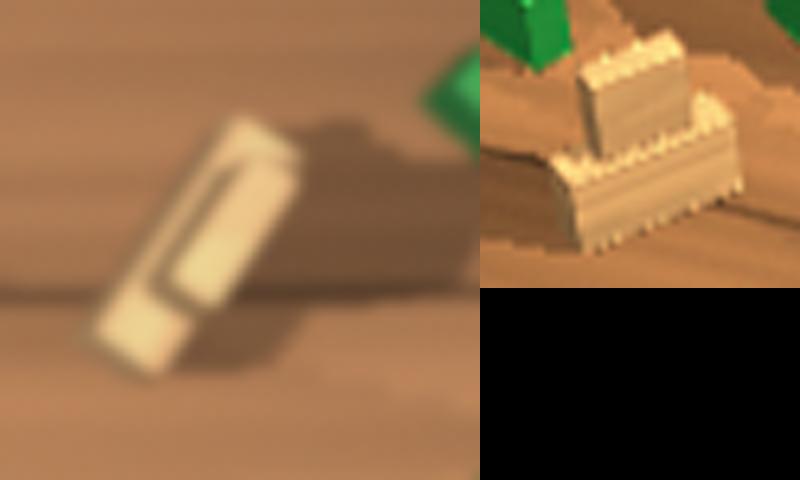

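```bash
cat > h.py <<'E'
from workcell import env
import cv2, numpy as np
def w(name,px,z):
    c=env.get_calibration(name); K=np.array(c['camera_matrix']);R=np.array(c['R']);t=np.array(c['t'])
    p=cv2.undistortPoints(np.array(px,float).reshape(-1,1,2),K,np.array(c['dist_coeffs'])).reshape(-1,2)
    d=np.c_[p,np.ones(len(p))]@R; o=-R.T@t
    return (o+d*((z-o[2])/d[:,2])[:,None])[:,:2]
def crop(px,x0,y0,s): return (np.array(px,float)+.5)/s-.5+[x0,y0]
def ang(a,b): d=b-a; return np.degrees(np.arctan2(d[1],d[0]))
E
python3 - <<'E'
from h import *
np.set_printoptions(precision=4,suppress=True)
def rep(n,px,z,x0,y0,s):
    q=w('top',crop(px,x0,y0,s),z)
    print(n,q.tolist() and q.round(4).tolist(),'c',q.mean(0),'len',[round(float(np.linalg.norm(q[i]-q[(i+1)%4])),4) for i in range(4)],'ang',[round(float(ang(q[i],q[(i+1)%4])),1) for i in range(4)])
C=(195,190,6);S=(365,195,8)
rep('base',[(60,52),(708,52),(714,557),(48,557)],.012,*C)
rep('thin',[(573,72),(639,72),(641,527),(573,527)],.032,*C)
rep('block',[(274,208),(476,205),(478,365),(276,372)],.052,*C)
rep('wideR',[(245,74),(242,528)]*2,.032,*C)
rep('body',[(238,115),(302,152),(153,378),(92,335)],.036,*S)
rep('fin',[(250,158),(300,180),(215,310),(168,280)],.074,*S)
# scene fin top corners
q=w('scene',crop([(578-480,82),(668-480,30),(690-480,50),(598-480,90)],165,160,6.4),.074);print('scene fin',q,q.mean(0))
E
```

```text
base [[0.6106, 0.1199], [0.6085, -0.1128], [0.4298, -0.1113], [0.4321, 0.1212]] c [0.5203 0.0042] len [0.2327, 0.1787, 0.2326, 0.1785] ang [-90.5, 179.5, 89.4, -0.4]
thin [[0.5987, -0.0637], [0.5985, -0.0869], [0.4407, -0.0851], [0.4409, -0.0618]] c [ 0.5197 -0.0744] len [0.0232, 0.1578, 0.0233, 0.1578] ang [-90.5, 179.3, 89.5, -0.7]
block [[0.5496, 0.0395], [0.55, -0.0295], [0.4956, -0.0298], [0.4939, 0.0386]] c [0.5223 0.0047] len [0.069, 0.0544, 0.0684, 0.0557] ang [-89.7, -179.7, 91.4, 0.9]
wideR [[0.599, 0.0515], [0.4417, 0.0517], [0.599, 0.0515], [0.4417, 0.0517]] c [0.5204 0.0516] len [0.1573, 0.1573, 0.1573, 0.1573] ang [179.9, -0.1, 179.9, -0.1]
body [[0.5805, -0.2818], [0.5706, -0.298], [0.512, -0.2566], [0.5233, -0.2412]] c [ 0.5466 -0.2694] len [0.019, 0.0718, 0.019, 0.0701] ang [-121.4, 144.7, 53.7, -35.3]
fin [[0.5646, -0.2747], [0.5589, -0.2869], [0.5265, -0.2642], [0.5341, -0.2528]] c [ 0.546  -0.2696] len [0.0135, 0.0396, 0.0137, 0.0375] ang [-114.8, 144.9, 56.3, -35.7]
scene fin [[ 0.5677 -0.2823]
 [ 0.5288 -0.2652]
 [ 0.5369 -0.2523]
 [ 0.5694 -0.2734]] [ 0.5507 -0.2683]
```

```bash
cat >> h.py <<'E'
from scipy.spatial.transform import Rotation as Ro
def goal(x,y,z,yaw):
    s=env.observe(); R=np.array(s['tool_rot']); a=np.radians(yaw)
    T=np.array([[np.sin(a),np.cos(a),0],[-np.cos(a),np.sin(a),0],[0,0,-1]])
    d=R.T@(np.array([x,y,z])-s['eef_pos'])*1000
    r=Ro.from_matrix(R.T@T).as_rotvec(degrees=True)
    print('goal',d.round(1),r.round(2),'dist',np.linalg.norm(d).round(1))
def st():
    s=env.observe(); R=np.array(s['tool_rot'])
    print('t',round(s['time_s'],2),'p',np.round(s['eef_pos'],4),'yaw',np.degrees(np.arctan2(R[1,1],R[0,1])).round(2),'F',np.round(s['contact_force'],1),'w',round(s['width'],4),'g',s['gripper_force'],'q',np.round(s['joints'],0))
E
python3 -c "
from h import *
goal(.5,.28,.23,17);goal(.5465,-.2695,.13,-35.2)"
```

```text
Traceback (most recent call last):
  File "h.py", line 15, in goal
    r=Ro.from_matrix(R.T@T).as_rotvec(degrees=True)
      ~~~~~~~~~~~~~~^^^^^^^
  File "scipy/spatial/transform/_rotation.pyx", line 1143, in scipy.spatial.transform._rotation.Rotation.from_matrix
ValueError: Non-positive determinant (left-handed or null coordinate frame) in rotation matrix 0: [[-6.15096373e-01 -7.88451932e-01  5.43931483e-05]
 [-7.88451412e-01  6.15096044e-01  1.10773920e-03]
 [ 9.06856125e-04 -6.38480012e-04  9.99999385e-01]].
```

```bash
sed -i 's/\[np.sin(a),np.cos(a),0\],\[-np.cos(a),np.sin(a),0\]/[-np.sin(a),np.cos(a),0],[np.cos(a),np.sin(a),0]/' h.py
python3 -c "
from h import *
goal(.5,.28,.23,17);goal(.5465,-.2695,.13,-35.2)"
```

```text
goal [-366.8 -234.3    1. ] [-6.000e-02  3.000e-02  5.204e+01] dist 435.2
goal [-606.7 -730.7  101.6] [-4.0000e-02  6.0000e-02  1.0424e+02] dist 955.2
```

Call:
apply_moves:
  deltas: "-367 -234 0 0 0 52 0.3; -367 -234 0 0 0 52 0.3; -367 -234 0 0 0 52 0.3; -367 -234 0 0 0 52 0.3; -367 -234 0 0 0 52 0.3"
  newtons: 40

```text
time_s: 0.72
eef_pos: [0.4282, 0.3773, 0.2312]
tool_rot: [[-0.288, 0.958, -0.0], [0.958, 0.288, 0.0], [0.0, -0.0, -1.0]]
contact_force: [1.4, 1.0, 0.2]
width: 0.0598
gripper_force: 0.0
```

```bash
python3 -c "
from h import *
st();goal(.5465,-.2695,.14,-35.2)"
```

```text
t 0.72 p [0.4282 0.3773 0.2312] yaw 16.72 F [1.4 1.  0.2] w 0.0598 g 0.0 q [-64.  15.  20. 107.  -6.  59. -25.]
goal [-653.5  -72.8   91.2] [-1.000e-02  0.000e+00  5.192e+01] dist 663.8
```

Call:
apply_moves:
  deltas: "-653 -73 91 0 0 52 0.3; -653 -73 91 0 0 52 0.3; -653 -73 91 0 0 52 0.3; -653 -73 91 0 0 52 0.3; -653 -73 91 0 0 52 0.3"

```text
time_s: 1.35
eef_pos: [0.4846, 0.0731, 0.1883]
tool_rot: [[0.577, 0.816, 0.0], [0.816, -0.577, 0.0], [0.0, -0.0, -1.0]]
contact_force: [2.0, -0.3, -0.2]
width: 0.0599
gripper_force: 0.0
```

```bash
python3 -c "
from h import *
st();goal(.5465,-.2695,.12,-35.2)"
```

```text
t 1.35 p [0.4846 0.0731 0.1883] yaw -35.27 F [ 2.  -0.3 -0.2] w 0.0599 g 0.0 q [-49.  11.  37. 120.  -9.  52. -42.]
goal [-244.   248.3   68.2] [-0.   -0.03 -0.07] dist 354.8
```

Call:
apply_moves:
  deltas: "-244 248 68 0 0 0 0.3; -244 248 68 0 0 0 0.3; -244 248 68 0 0 0 0.3; -244 248 68 0 0 0 0.3; -244 248 68 0 0 0 0.3"

```text
time_s: 1.98
eef_pos: [0.5407, -0.2283, 0.1278]
tool_rot: [[0.573, 0.82, -0.0], [0.82, -0.573, 0.0], [0.0, -0.0, -1.0]]
contact_force: [1.2, 1.2, 0.5]
width: 0.0598
gripper_force: 0.0
```

Call:
apply_moves:
  deltas: "-30 31 8 0 0 0 0.3; -30 31 8 0 0 0 0.3"

```text
time_s: 2.22
eef_pos: [0.5477, -0.2728, 0.1196]
tool_rot: [[0.577, 0.817, -0.002], [0.817, -0.577, -0.002], [-0.002, -0.0, -1.0]]
contact_force: [0.4, 1.1, -0.0]
width: 0.0603
gripper_force: 0.0
```

```bash
python3 -c "
from h import *
st();goal(.5465,-.2695,.040,-35.2)
f=env.grab_frame('top')
cv2.imwrite('pics/a.png',cv2.resize(f[170:290,340:500,::-1],(800,600),interpolation=cv2.INTER_CUBIC))"
```

```text
t 2.23 p [ 0.5477 -0.2728  0.1196] yaw -35.23 F [ 0.4  1.1 -0. ] w 0.0603 g 0.0 q [ -7.  30.  37. 108. -23.  50.   6.]
goal [ 2.2 -2.9 79.6] [-0.02  0.13 -0.03] dist 79.7
```

View pics/a.png

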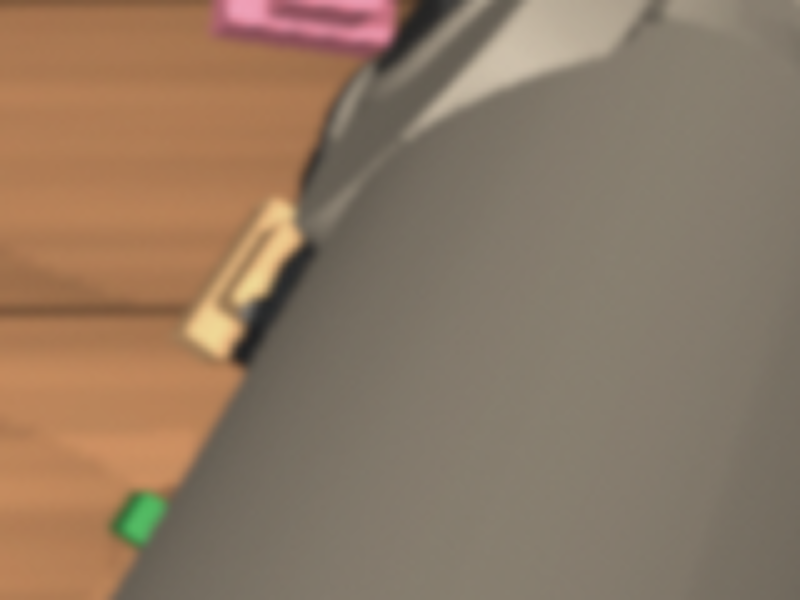

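The view shows the spacer at (245,275) undisturbed, with the gripper body and forearm above it. I'll go down and grip.

Call:
apply_moves:
  deltas: "2 -3 35 0 0 0 0.3; 2 -3 65 0 0 0 0.3; 2 -3 79 0 0 0 0.3; 2 -3 79 0 0 0 0.3"

```text
time_s: 2.78
eef_pos: [0.5473, -0.2649, 0.0412]
tool_rot: [[0.572, 0.82, -0.001], [0.82, -0.572, 0.0], [-0.0, -0.001, -1.0]]
contact_force: [-0.3, 0.3, 0.4]
width: 0.0597
gripper_force: 0.0
```

```bash
python3 -c "
from h import *
st();goal(.5465,-.2695,.040,-35.2)
f=env.grab_frame('scene')
cv2.imwrite('pics/b.png',cv2.resize(f[130:230,130:263,::-1],(798,600),interpolation=cv2.INTER_CUBIC))"
```

```text
t 2.77 p [ 0.5473 -0.2649  0.0412] yaw -34.92 F [-0.3  0.3  0.4] w 0.0597 g 0.0 q [ -5.  36.  33. 110. -28.  42.   9.]
goal [-4.2  2.   1.2] [-0.07  0.02  0.28] dist 4.8
```

View pics/b.png

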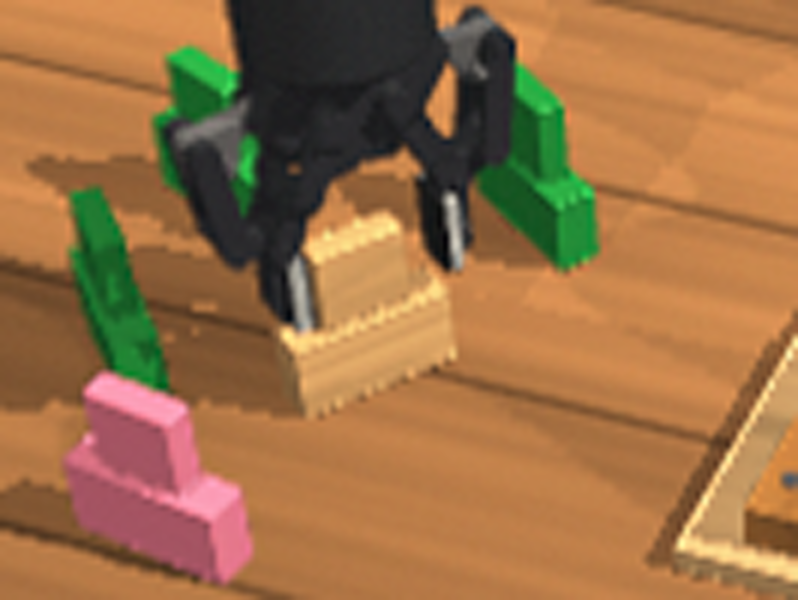

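The fingers at (295,300) and (455,240) straddle the fin. I'll correct by 4 mm and close.

Call:
apply_moves:
  deltas: "-4 2 1 0 0 0 0.3; -4 2 1 0 0 0 0.6; -4 2 1 0 0 0 0.7; -4 2 1 0 0 0 0.7; -4 2 1 0 0 0 0.7"

```text
time_s: 3.45
eef_pos: [0.5472, -0.2705, 0.0414]
tool_rot: [[0.573, 0.819, 0.001], [0.819, -0.573, -0.0], [0.0, 0.001, -1.0]]
contact_force: [-1.8, -0.4, 6.0]
width: 0.0396
gripper_force: 39.4
```

```bash
python3 -c "
from h import *
st();goal(.521,-.047,.10,-.5)"
```

```text
t 3.45 p [ 0.5472 -0.2705  0.0414] yaw -34.98 F [-1.8 -0.4  6. ] w 0.0396 g 39.39763784408569 q [ -4.  36.  33. 110. -28.  42.  10.]
goal [ 168.2 -149.5  -58.8] [ 7.000e-02  1.000e-02 -3.448e+01] dist 232.5
```

Call:
apply_moves:
  deltas: "0 0 -50 0 0 0 0.7; 30 -27 -80 0 0 -8 0.7; 75 -67 -80 0 0 -17 0.7; 115 -102 -80 0 0 -26 0.7; 155 -138 -80 0 0 -34.5 0.7"
  newtons: 40

```text
time_s: 4.08
eef_pos: [0.5224, -0.0622, 0.1211]
tool_rot: [[0.003, 1.0, 0.001], [1.0, -0.003, 0.0], [0.0, 0.001, -1.0]]
contact_force: [1.0, -0.3, -0.3]
width: 0.039
gripper_force: 41.1
```

Call:
apply_moves:
  deltas: "0 0 0 0 0 0 0.7; 0 0 0 0 0 0 0.7; 0 0 0 0 0 0 0.7"

```text
time_s: 4.45
eef_pos: [0.5226, -0.0652, 0.1206]
tool_rot: [[0.011, 1.0, 0.0], [1.0, -0.011, -0.0], [-0.0, 0.0, -1.0]]
contact_force: [0.1, -0.1, -0.8]
width: 0.0396
gripper_force: 41.1
```

```bash
python3 -c "
from h import *
st();goal(.521,-.047,.10,-.5);goal(.521,-.047,.0534,-.5)
f=env.grab_frame('top')
cv2.imwrite('pics/c.png',cv2.resize(f[170:290,195:355,::-1],(800,600),interpolation=cv2.INTER_CUBIC))"
```

```text
t 4.45 p [ 0.5226 -0.0652  0.1206] yaw -0.6 F [ 0.1 -0.1 -0.8] w 0.0396 g 41.05376422405243 q [-24.  20.  29. 118. -14.  45.  13.]
goal [18.2 -1.8 20.6] [ 0.01  0.02 -0.1 ] dist 27.6
goal [18.2 -1.8 67.2] [ 0.01  0.02 -0.1 ] dist 69.7
```

View pics/c.png

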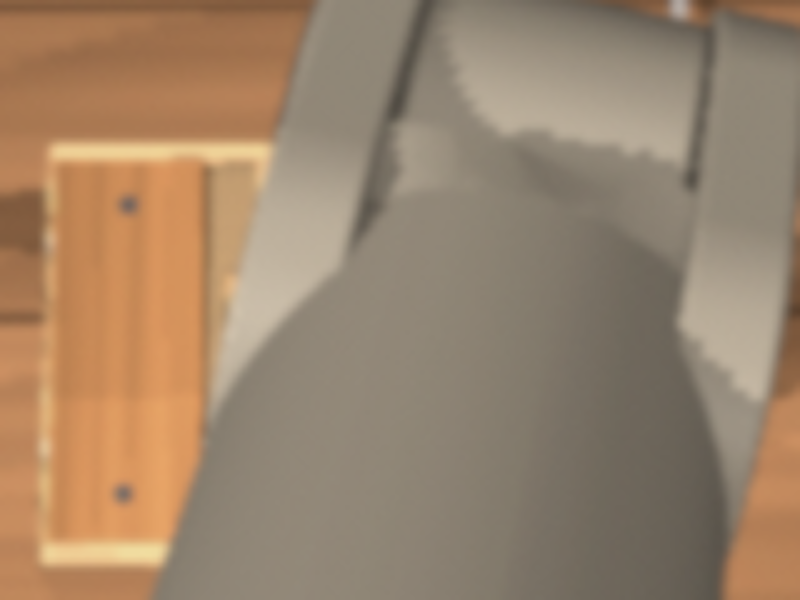

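The arm hides the top view, so I'll use the measured coordinates and settle above the gap before lowering.

Call:
apply_moves:
  deltas: "18 -2 20 0 0 0 0.7; 18 -2 20 0 0 0 0.7; 18 -2 20 0 0 0 0.7; 18 -2 20 0 0 0 0.7"

```text
time_s: 5.0
eef_pos: [0.521, -0.0467, 0.101]
tool_rot: [[0.009, 1.0, 0.001], [1.0, -0.009, -0.0], [-0.0, 0.001, -1.0]]
contact_force: [-0.5, 0.8, -1.3]
width: 0.0399
gripper_force: 41.0
```

```bash
python3 -c "
from h import *
st();goal(.521,-.0465,.0535,-.5)
f=env.grab_frame('scene')
cv2.imwrite('pics/d.png',cv2.resize(f[150:270,220:380,::-1],(800,600),interpolation=cv2.INTER_CUBIC))"
```

```text
t 5.0 p [ 0.521  -0.0467  0.101 ] yaw -0.52 F [-0.5  0.8 -1.3] w 0.0399 g 41.049951910972595 q [-25.  22.  28. 119. -15.  42.  12.]
goal [ 0.2 -0.1 47.5] [ 0.04  0.01 -0.02] dist 47.5
```

View pics/d.png

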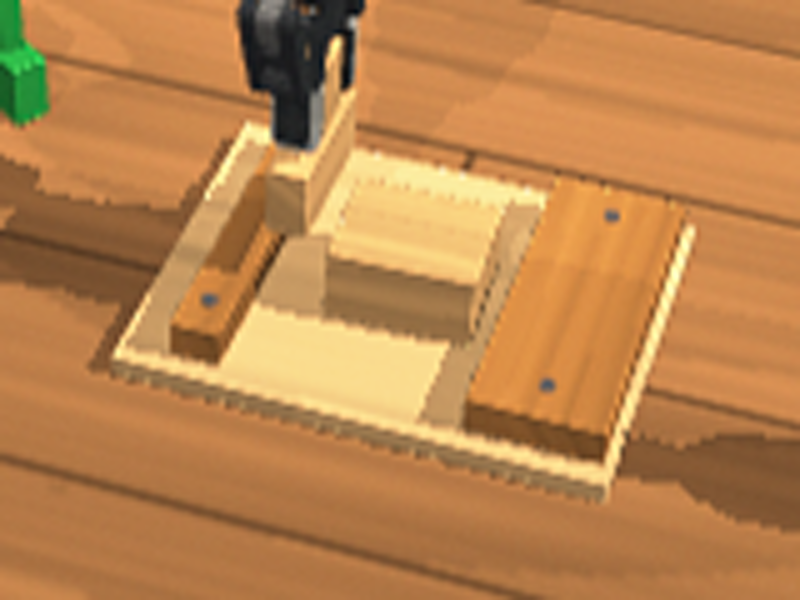

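```bash
python3 -c "
from h import *
print(w('scene',crop([(267,224),(305,236),(268,170),(305,181)],220,150,5)[:2],.0596), w('scene',crop([(268,170),(305,181)],220,150,5),.0956))
print('block top',w('scene',crop([(330,247),(475,286)],220,150,5),.052),'rail top in edge',w('scene',crop([(222,332)],220,150,5),.032))"
```

```text
[[ 0.55203386 -0.05807031]
 [ 0.5539571  -0.03930544]] [[ 0.556639   -0.05638168]
 [ 0.55820326 -0.03868074]]
block top [[ 0.54907474 -0.02883858]
 [ 0.55192562  0.03997218]] rail top in edge [[ 0.59816333 -0.06308751]]
```

The lifted spacer measures y −0.058 to −0.039, and the gap runs −0.063 to −0.029, so it fits. Lowering.

Call:
apply_moves:
  deltas: "1 0 20 0 0 0 0.7; 1 0 35 0 0 0 0.7; 1 0 43 0 0 0 0.7; 1 0 47 0 0 0 0.7; 1 0 47 0 0 0 0.7"

```text
time_s: 5.68
eef_pos: [0.5209, -0.0451, 0.0537]
tool_rot: [[0.008, 1.0, 0.0], [1.0, -0.008, -0.0], [-0.0, 0.0, -1.0]]
contact_force: [0.3, -0.3, -1.5]
width: 0.0393
gripper_force: 41.0
```

```bash
python3 -c "
from h import *
st();goal(.521,-.0460,.0535,-.5)"
```

```text
t 5.67 p [ 0.5209 -0.0451  0.0537] yaw -0.48 F [ 0.3 -0.3 -1.5] w 0.0393 g 41.039058566093445 q [-23.  26.  25. 121. -18.  37.  15.]
goal [-0.9  0.1  0.2] [0.01 0.   0.02] dist 0.9
```

Call:
apply_moves:
  deltas: "-1 0 1 0 0 0 0.7; -1 0 1.5 0 0 0 0.7"

```text
time_s: 5.92
eef_pos: [0.5211, -0.0455, 0.0532]
tool_rot: [[0.008, 1.0, 0.001], [1.0, -0.008, 0.001], [0.001, 0.001, -1.0]]
contact_force: [-10.3, 3.7, 36.8]
width: 0.0395
gripper_force: 45.2
```

Call:
apply_moves:
  deltas: "0 0 -0.8 0 0 0 0.7; 0 0 -0.8 0 0 0 0.4; 0 0 -0.8 0 0 0 0.3; 0 0 -0.8 0 0 0 0.3; 0 0 -30 0 0 0 0.3"

```text
time_s: 6.55
eef_pos: [0.5195, -0.046, 0.0809]
tool_rot: [[0.008, 1.0, -0.003], [1.0, -0.008, -0.001], [-0.001, -0.003, -1.0]]
contact_force: [-0.2, 0.4, 1.2]
width: 0.0594
gripper_force: 0.0
```

Call:
apply_moves:
  deltas: "0 0 -30 0 0 0 0.1; 0 0 -40 0 0 0 0; 0 0 -40 0 0 0 0"

```text
time_s: 6.92
eef_pos: [0.5209, -0.0457, 0.1221]
tool_rot: [[0.008, 1.0, 0.001], [1.0, -0.008, 0.0], [0.0, 0.001, -1.0]]
contact_force: [1.2, 0.4, -0.1]
width: 0.0855
gripper_force: 0.0
```

```bash
python3 -c "
from h import *
st();goal(.5223,.0047,.1,.5);goal(.5223,.0047,.02,.5)
f=env.grab_frame('scene')
cv2.imwrite('pics/e.png',cv2.resize(f[150:270,220:380,::-1],(800,600),interpolation=cv2.INTER_CUBIC))"
```

```text
t 6.92 p [ 0.5209 -0.0457  0.1221] yaw -0.44 F [ 1.2  0.4 -0.1] w 0.0855 g 0.0 q [-26.  20.  29. 119. -14.  45.  11.]
goal [50.4  1.  22.2] [ 0.05 -0.02 -0.94] dist 55.1
goal [ 50.4   1.  102.2] [ 0.05 -0.02 -0.94] dist 113.9
```

View pics/e.png

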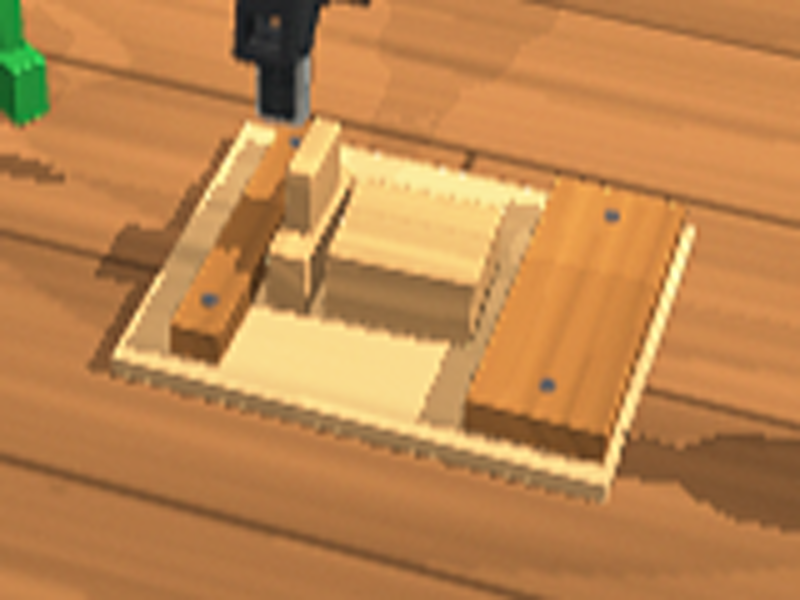

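The spacer stands upright at (290,250) between the thin rail and the block, touching neither. Now the block.

Call:
apply_moves:
  deltas: "50 1 10 0 0 -1 0; 50 1 40 0 0 -1 0; 50 1 70 0 0 -1 0; 50 1 90 0 0 -1 0; 50 1 100 0 0 -1 0"

```text
time_s: 7.6
eef_pos: [0.5209, 0.0038, 0.02]
tool_rot: [[-0.009, 1.0, -0.003], [1.0, 0.009, -0.001], [-0.001, -0.003, -1.0]]
contact_force: [0.6, -0.4, 0.4]
width: 0.085
gripper_force: 0.0
```

```bash
python3 -c "
from h import *
st();goal(.5223,.0047,.02,.5)"
```

```text
t 7.6 p [0.5209 0.0038 0.02  ] yaw 0.53 F [ 0.6 -0.4  0.4] w 0.085 g 0.0 q [-26.  29.  23. 122. -20.  33.  12.]
goal [0.9 1.4 0. ] [-0.17  0.05  0.03] dist 1.7
```

Call:
apply_moves:
  deltas: "1 1 0 0 0 0 0; 1 1 0 0 0 0 0.2; 1 1 0 0 0 0 0.5; 1 1 0 0 0 0 0.5; 1 1 0 0 0 0 0.5"
  newtons: 40

```text
time_s: 8.22
eef_pos: [0.5236, 0.0052, 0.0229]
tool_rot: [[-0.01, 1.0, 0.001], [1.0, 0.01, 0.0], [0.0, 0.001, -1.0]]
contact_force: [-0.9, -0.2, 4.3]
width: 0.0552
gripper_force: 41.8
```

```bash
python3 -c "
from h import *
st()"
```

```text
t 8.22 p [0.5236 0.0052 0.0229] yaw 0.55 F [-0.9 -0.2  4.3] w 0.0552 g 41.77208125591278 q [-26.  29.  23. 121. -20.  33.  12.]
```

Call:
apply_moves:
  deltas: "-3 0 0 0 0 0.5 0.5; -6 0 0 0 0 1 0.5; -9 0 0 0 0 1 0.5; -11 0 0 0 0 1 0.5; -11 0 0 0 0 1 0.5"

```text
time_s: 8.85
eef_pos: [0.5239, -0.0056, 0.0228]
tool_rot: [[0.008, 1.0, 0.002], [1.0, -0.008, 0.001], [0.001, 0.002, -1.0]]
contact_force: [0.6, 2.5, 6.5]
width: 0.0557
gripper_force: 41.8
```

Call:
apply_moves:
  deltas: "-1 0 0 0 0 0 0.5; -1.5 0 0 0 0 0 0.5"

```text
time_s: 9.1
eef_pos: [0.524, -0.0065, 0.0229]
tool_rot: [[0.008, 1.0, 0.002], [1.0, -0.008, 0.001], [0.001, 0.002, -1.0]]
contact_force: [0.9, 7.2, 7.2]
width: 0.0555
gripper_force: 41.7
```

```bash
python3 -c "
from h import *
st()"
```

```text
t 9.1 p [ 0.524  -0.0065  0.0229] yaw -0.43 F [0.9 7.2 7.2] w 0.0555 g 41.6753089427948 q [-25.  29.  23. 121. -21.  33.  12.]
```

Call:
apply_moves:
  deltas: "-0.5 0 0 0 0 0 0.5; -1 0 0 0 0 0 0.5; -1 0 0 0 0 0 0.5"
  newtons: 70

```text
time_s: 9.48
eef_pos: [0.5242, -0.0067, 0.023]
tool_rot: [[0.007, 1.0, 0.002], [1.0, -0.007, 0.002], [0.002, 0.002, -1.0]]
contact_force: [-0.4, 9.5, 9.9]
width: 0.0549
gripper_force: 71.9
```

Call:
apply_moves:
  deltas: "-0.5 0 0 0 0 0 0.5; -0.5 0 0 0 0 0 0.5"

```text
time_s: 9.72
eef_pos: [0.5242, -0.0068, 0.023]
tool_rot: [[0.007, 1.0, 0.002], [1.0, -0.007, 0.002], [0.002, 0.002, -1.0]]
contact_force: [-0.3, 12.8, 9.5]
width: 0.0552
gripper_force: 71.8
```

```bash
python3 -c "
from h import *
st(); print(env.observe()['ft_torque'])
f=env.grab_frame('scene')
cv2.imwrite('pics/f.png',cv2.resize(f[150:270,220:380,::-1],(800,600),interpolation=cv2.INTER_CUBIC))"
```

```text
t 9.72 p [ 0.5242 -0.0068  0.023 ] yaw -0.38 F [-0.3 12.8  9.5] w 0.0552 g 71.81117534637451 q [-25.  29.  23. 121. -21.  33.  13.]
[ 2.58887535  0.14844168 -0.2254143 ]
```

View pics/f.png

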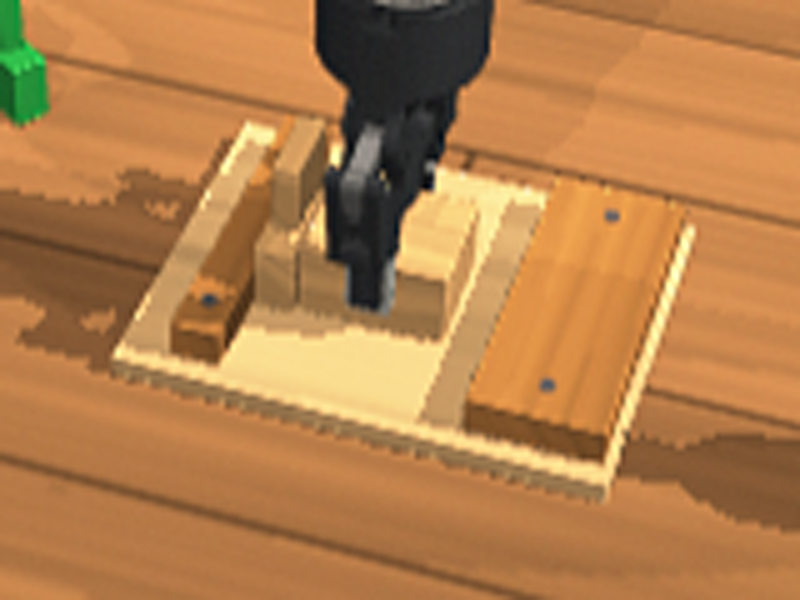

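The block looks flush on the spacer at (298,270), and the spacer sits on the rail at (255,270). The small negative moment suggests a slight turn; I'll add that and some push.

Call:
apply_moves:
  deltas: "-0.4 0 0 0 0 0.3 0.5; -0.8 0 0 0 0 0.3 0.5; -0.8 0 0 0 0 0.3 0.5; -0.8 0 0 0 0 0.3 0.5"

```text
time_s: 10.28
eef_pos: [0.5244, -0.0069, 0.023]
tool_rot: [[0.011, 1.0, 0.002], [1.0, -0.011, 0.003], [0.003, 0.002, -1.0]]
contact_force: [0.7, 16.4, 8.0]
width: 0.0548
gripper_force: 71.7
```

```bash
python3 -c "
from h import *
st(); print(env.observe()['ft_torque'])"
```

```text
t 10.28 p [ 0.5244 -0.0069  0.023 ] yaw -0.66 F [ 0.7 16.4  8. ] w 0.0548 g 71.70926570892334 q [-25.  29.  23. 121. -21.  33.  12.]
[ 3.37737874 -0.12375293 -0.35942402]
```

Call:
apply_moves:
  deltas: "0 0 0 0 0 0.6 0.5; 0 0 0 0 0 0.6 0.5; 0 0 0 0 0 0.6 0.5"

```text
time_s: 10.65
eef_pos: [0.5248, -0.0071, 0.0231]
tool_rot: [[0.022, 1.0, 0.003], [1.0, -0.022, 0.003], [0.003, 0.003, -1.0]]
contact_force: [3.8, 14.6, 5.6]
width: 0.0547
gripper_force: 72.3
```

```bash
python3 -c "
from h import *
st(); print(env.observe()['ft_torque'])"
```

```text
t 10.65 p [ 0.5248 -0.0071  0.0231] yaw -1.25 F [ 3.8 14.6  5.6] w 0.0547 g 72.27658152580261 q [-25.  29.  23. 121. -21.  33.  12.]
[ 3.01630861 -0.54720863 -0.19860584]
```

Call:
apply_moves:
  deltas: "0 0 0 0 0 -1.2 0.5; 0 0 0 0 0 -1.2 0.5; 0 0 0 0 0 -1.2 0.5"

```text
time_s: 11.02
eef_pos: [0.5241, -0.0066, 0.0231]
tool_rot: [[0.001, 1.0, 0.002], [1.0, -0.001, 0.003], [0.003, 0.002, -1.0]]
contact_force: [-0.8, 19.1, 10.4]
width: 0.055
gripper_force: 72.8
```

```bash
python3 -c "
from h import *
st(); print(env.observe()['ft_torque'])"
```

```text
t 11.03 p [ 0.5241 -0.0066  0.0231] yaw -0.05 F [-0.8 19.1 10.4] w 0.055 g 72.78635501861572 q [-25.  29.  23. 121. -21.  33.  13.]
[ 3.62439221  0.32687638 -0.43226371]
```

```bash
python3 - <<'E'
from h import *
a=cv2.imread('/tmp/top0.png').astype(float)
g=a.sum(2)
def edge(u0,v0,v1,z,hw=3,band=None):
    P=[]
    for v in range(v0,v1):
        r=g[v]; d=np.abs(np.diff(r[u0-hw-1:u0+hw+2])); d=d**2
        P.append(((np.arange(len(d))+.5+u0-hw-1)@d/d.sum(),v))
    q=w('top',P,z); k=np.polyfit(q[:,0],q[:,1],1); res=q[:,1]-np.polyval(k,q[:,0])
    m=abs(res)<2*res.std(); k=np.polyfit(q[m,0],q[m,1],1)
    print(u0,'ang',np.degrees(np.arctan(k[0])).round(2),'y@.52',np.polyval(k,.52).round(4),'sd mm',(res[m].std()*1000).round(2))
edge(290,205,275,.032); edge(301,205,275,.032); edge(235,205,275,.032)
edge(274,227,248,.052); edge(240,227,248,.052); edge(312,200,280,.012)
E
```

```text
290 ang -0.64 y@.52 -0.0614 sd mm 0.75
301 ang 1.58 y@.52 -0.0858 sd mm 1.48
235 ang -0.21 y@.52 0.0503 sd mm 0.4
274 ang 1.3 y@.52 -0.0292 sd mm 0.22
240 ang -1.7 y@.52 0.0428 sd mm 0.6
312 ang -0.46 y@.52 -0.1117 sd mm 0.31
```

Call:
apply_moves:
  deltas: "0 0 0 0 0 0.5 0.5; 0 0 0 0 0 0.5 0.5; 0 0 0 0 0 0.5 0.5; 0 0 0 0 0 0.5 0.5"
  newtons: 25

```text
time_s: 11.52
eef_pos: [0.5244, -0.0068, 0.023]
tool_rot: [[0.01, 1.0, 0.002], [1.0, -0.01, 0.003], [0.003, 0.002, -1.0]]
contact_force: [0.9, 16.1, 8.7]
width: 0.0545
gripper_force: 72.5
```

```bash
python3 -c "
from h import *
st(); print(env.observe()['ft_torque'])"
```

```text
t 11.53 p [ 0.5244 -0.0068  0.023 ] yaw -0.56 F [ 0.9 16.1  8.7] w 0.0545 g 72.48428106307983 q [-25.  29.  23. 121. -21.  33.  13.]
[ 3.34473636e+00 -4.48779617e-04 -4.07248661e-01]
```

Call:
apply_moves:
  deltas: "1.5 0 0 0 0 0 0.5; 2 0 0 0 0 0 0.3; 2 0 0 0 0 0 0.25; 2 0 0 0 0 0 0.5; 2 0 0 0 0 0 0.5"
  newtons: 22

```text
time_s: 12.15
eef_pos: [0.5231, -0.008, 0.0221]
tool_rot: [[0.012, 1.0, -0.0], [1.0, -0.012, -0.0], [-0.0, -0.0, -1.0]]
contact_force: [-0.9, -0.1, 5.4]
width: 0.0556
gripper_force: 22.9
```

Call:
apply_moves:
  deltas: "0 0 0 0 0 0 0.5; 0 0 0 0 0 0 0.5"

```text
time_s: 12.4
eef_pos: [0.5231, -0.008, 0.0222]
tool_rot: [[0.012, 1.0, -0.0], [1.0, -0.012, -0.0], [-0.0, -0.0, -1.0]]
contact_force: [-0.9, 0.0, 6.3]
width: 0.0555
gripper_force: 22.9
```

```bash
python3 -c "
from h import *
st(); print(env.observe()['ft_torque'])"
```

```text
t 12.4 p [ 0.5231 -0.008   0.0222] yaw -0.68 F [-0.9  0.   6.3] w 0.0555 g 22.863081693649292 q [-25.  29.  23. 121. -21.  33.  12.]
[0.03152229 0.26758218 0.02651619]
```

Call:
apply_moves:
  deltas: "-1 0 0 0 0 0 0.5; -2 0 0 0 0 0 0.5; -2 0 0 0 0 0 0.5"

```text
time_s: 12.78
eef_pos: [0.5233, -0.0086, 0.0222]
tool_rot: [[0.011, 1.0, 0.0], [1.0, -0.011, 0.001], [0.001, 0.0, -1.0]]
contact_force: [-1.2, 8.5, 5.6]
width: 0.0555
gripper_force: 22.7
```

```bash
python3 -c "
from h import *
st(); print(env.observe()['ft_torque'])"
```

```text
t 12.78 p [ 0.5233 -0.0086  0.0222] yaw -0.64 F [-1.2  8.5  5.6] w 0.0555 g 22.71617352962494 q [-25.  29.  23. 121. -21.  33.  13.]
[ 1.63985706  0.18430959 -0.26911174]
```

Call:
apply_moves:
  deltas: "0 0 0 0 0 0.7 0.5; 0 0 0 0 0 0.7 0.5; 0 0 0 0 0 0.7 0.5"

```text
time_s: 13.15
eef_pos: [0.5237, -0.0085, 0.0222]
tool_rot: [[0.023, 1.0, 0.001], [1.0, -0.023, 0.001], [0.001, 0.001, -1.0]]
contact_force: [0.9, 8.7, 4.1]
width: 0.0558
gripper_force: 23.0
```

```bash
python3 -c "
from h import *
st(); print(env.observe()['ft_torque'])"
```

```text
t 13.15 p [ 0.5237 -0.0085  0.0222] yaw -1.29 F [0.9 8.7 4.1] w 0.0558 g 22.952806055545807 q [-25.  29.  23. 121. -21.  33.  12.]
[ 1.63844636 -0.2447313   0.21248486]
```

Call:
apply_moves:
  deltas: "-1 0 0 0 0 0.7 0.5; -1 0 0 0 0 0.7 0.5; -1 0 0 0 0 0.7 0.5"

```text
time_s: 13.52
eef_pos: [0.524, -0.0084, 0.0223]
tool_rot: [[0.033, 0.999, 0.001], [0.999, -0.033, 0.002], [0.002, 0.001, -1.0]]
contact_force: [2.3, 14.7, 3.2]
width: 0.0559
gripper_force: 23.1
```

```bash
python3 -c "
from h import *
st(); print(env.observe()['ft_torque'])"
```

```text
t 13.53 p [ 0.524  -0.0084  0.0223] yaw -1.92 F [ 2.3 14.7  3.2] w 0.0559 g 23.10810685157776 q [-25.  29.  23. 121. -21.  33.  12.]
[ 2.95104994 -0.57902998  0.46821514]
```

Call:
apply_moves:
  deltas: "0 0 0 0 0 -0.9 0.5; -0.3 0 0 0 0 -0.9 0.5; -0.3 0 0 0 0 -0.9 0.5"

```text
time_s: 13.9
eef_pos: [0.5235, -0.0087, 0.0222]
tool_rot: [[0.018, 1.0, 0.0], [1.0, -0.018, 0.002], [0.002, 0.0, -1.0]]
contact_force: [0.5, 14.6, 5.1]
width: 0.0554
gripper_force: 23.3
```

```bash
python3 -c "
from h import *
st(); print(env.observe()['ft_torque'])"
```

```text
t 13.9 p [ 0.5235 -0.0087  0.0222] yaw -1.02 F [ 0.5 14.6  5.1] w 0.0554 g 23.306785225868225 q [-25.  29.  23. 121. -21.  33.  12.]
[ 2.93528357 -0.03020419  0.35803415]
```

Call:
apply_moves:
  deltas: "0 0 0 0 0 -0.3 0.5; -0.3 0 0 0 0 -0.3 0.5; -0.3 0 0 0 0 -0.3 0.5"
  newtons: 35

```text
time_s: 14.28
eef_pos: [0.5234, -0.0087, 0.0222]
tool_rot: [[0.013, 1.0, -0.0], [1.0, -0.013, 0.003], [0.003, -0.0, -1.0]]
contact_force: [-2.1, 17.8, 7.7]
width: 0.0556
gripper_force: 35.4
```

```bash
python3 -c "
from h import *
st(); print(env.observe()['ft_torque'])"
```

```text
t 14.28 p [ 0.5234 -0.0087  0.0222] yaw -0.75 F [-2.1 17.8  7.7] w 0.0556 g 35.42317986488342 q [-25.  29.  23. 121. -21.  33.  13.]
[ 3.37740255  0.2718489  -0.19209199]
```

Call:
apply_moves:
  deltas: "0 0 0 0 0 0.1 0.5; 0 0 0 0 0 0.1 0.5; 0 0 0 0 0 0.1 0.5; 0 0 0 0 0 0.1 0.5"

```text
time_s: 14.78
eef_pos: [0.5234, -0.0087, 0.0223]
tool_rot: [[0.015, 1.0, 0.0], [1.0, -0.015, 0.003], [0.003, -0.0, -1.0]]
contact_force: [-0.8, 16.3, 7.8]
width: 0.0555
gripper_force: 35.5
```

```bash
python3 -c "
from h import *
st(); s=env.observe();print(s['ft_torque'])
if s['contact_force'][1]>10 and abs(s['ft_torque'][2])<.3: print(env.hand_in())"
```

```text
t 14.78 p [ 0.5234 -0.0087  0.0223] yaw -0.84 F [-0.8 16.3  7.8] w 0.0555 g 35.45324742794037 q [-25.  29.  23. 121. -21.  33.  13.]
[3.25116987 0.23578655 0.00973825]
the job is handed in; nothing more can be done
None
```

I handed the job in at 14.8 s with the spacer released in the thin-rail gap and the block held pressed against it at about 16 N with near-zero twist; flushness is judged from force readings and a picture taken before the final regrip.

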